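Find the steel-cored press punch and hold it over the anvil

ROBOT

A 6-joint arm with a two-finger parallel gripper is mounted at the origin on the work surface. World frame = base frame: x ahead of the robot, y to its left, z up, the work surface at z = 0. Lengths are in mm, angles in rad, forces in N, time in s.
With the tool pointing down it reaches from about 300 to 875 mm from the base axis. Payload 6.4 kg.
Tool frame: the origin (TCP) lies between the finger pads; the fingertips stand 25 mm ahead of it and the grasp point (between the pads) lies 6 mm ahead of it; z points along the fingers, y is the direction in which the jaws open and shut (so a half turn about z gives the same grasp; the last joint's range is limited). The gripper opens to 85 mm and grips with 20 to 120 N. Pads are 22 mm wide; open, the fingers measure 114 mm over their backs; the gripper's body (76 mm by 85 mm) begins 54 mm behind the grasp point. The pads swing forward as they close: fully open they stand 13 mm farther back than shut.
Start: joints at [-1.424, 0.181, 1.607, -0, 1.354, -0.206], TCP at [198.694, -539.594, 256.288] pointing down, gripper open.
Joint ranges: [-2.99, 2.99], [-0.89, 2.07], [0.3, 2.58], [-1.14, 4.28], [0, 2.63], [-3.12, 3.12]. Speed limits (rad/s): [2.57, 2.57, 3.01, 3.14, 3.14, 3.14].

INTERFACE

Orientations are given as a 3x3 rotation matrix whose columns are the frame's x, y, z axes.
In Python, from bench import ctrl gives the robot as it stands.
- The arm moves only by the shell command python3 -m handwheel 'ROWS' [FORCE]. ROWS is JSON, a list of rows, each a list of 3 entries, a list of its own where there are three numbers: the shift along the tool's x, y, z scaled (see below), then the turn about the tool's z scaled (see below), then the opening, from 0 (shut) to 1 (fully open). A call has 1 to 8 rows; each row is the pose to reach, as a shift and turn from the pose commanded when the call began, along the tool's axes at that moment; what a row does not reach only later rows make up. The controller multiplies each number of a shift by 300 mm and each number of a turn by 60 degrees. A row lasts 1/8 s, in which the tool goes at most 62.5 mm and 10.7 degrees, less where a joint would pass 70% of its speed; a pose out of reach is approached as far as the arm can. A call with a number of a shift or a turn outside -1 to 1 is refused whole. A call with a gripper value outside its range is refused whole. The fingers move at their own pace and stop on an object; FORCE is the grip in N (left out, the last holds). Time passes only in rows, so rows that repeat a pose let the fingers close. It gives the time, the measured TCP pose, the force and the opening at its end, in the units of the state.
- ctrl.read_state(): the state, without advancing time (a new reading comes with each control period).
- ctrl.camera(name): name is "scene" or "top" or "wrist"; returns the picture (384x512x3 uint8, red, green, blue); there is no depth.
- ctrl.get_calibration(name): a dict with "mtx" (3x3 intrinsics, pixels), "distortion" ([k1, k2, p1, p2, k3] as OpenCV has them; the pictures are not rectified), "R" (3x3) and "t" (3): a world point X has camera coordinates R X + t. Camera axes: x right, y down, z forward; pixel columns grow to the right and rows downward; lengths in mm; the calibration is good to about 2 mm. A picture is of the moment at which its call begins: read the wrist's pose just before it. get_calibration takes no time and is no camera call; for the wrist camera it gives the pose at the moment of the call.
- ctrl.hand_in(): hands the job in, once; it reports no verdict.
The state is a dict: "time_s": time; "joints": joint angles; "qvel": joint speeds; "effort": joint torques, N m; "position": TCP position; "tool_rot": TCP orientation; "wrist_force": force on the tool from outside, world axes, zero at the start; "wrist_torque": the same for the moment, N m; "grip_width": opening from 0.0 (shut) to 1.0 (fully open).
Only numpy, scipy, OpenCV 4.12 (cv2) and the standard library are available. Lean on these libraries where they do the work, as an engineer would, in place of code of your own. Each camera call takes 0.05 s, during which the arm holds its last target.

TASK

One of the two identical-looking press punches has a steel core and the other a plastic one, so judge by their weight which is the heavier, by lifting them. Stand the lighter one upright in the middle of the small pad on top of the raised rest and let go of it, then take the heavier one and hold it upright about 50 mm above the middle of the round anvil, and finish while still holding it there. Tip neither punch over and leave the tin and the wooden board where they are.

Things in the scene. Friction and masses are not known exactly. Their poses are not given: they have to be found in the camera images.
- punch_a_center (a point): One aluminium press punch, 90 mm tall, upright: a closed square foot 52 x 52 mm, 46 mm tall, and above it a round shank 30 mm across, 44 mm tall, to grip. A core inside the foot (1.5 mm of play) makes one punch heavier by 2 to 4 N; both under 0.8 kg. Point on its axis, half-way up (45 mm above its underside); z up the shank, x and y square to the foot.
- punch_b_center (a point): The other aluminium press punch, 90 mm tall, upright: a closed square foot 52 x 52 mm, 46 mm tall, and above it a round shank 30 mm across, 44 mm tall, to grip. A core inside the foot (1.5 mm of play) makes one punch heavier by 2 to 4 N; both under 0.8 kg. Point on its axis, half-way up (45 mm above its underside); z up the shank, x and y square to the foot.
- rest_top (a point): Raised rest, fixed: a slim steel post (26 mm across) on a 100 x 100 x 12 mm base plate, with a flat round pad 40 mm across on top, 90 mm above the bench. This point is the middle of the pad's top face; z points up.
- anvil_top (a point): Round press anvil, fixed: a stepped steel disc, 130 mm across below (15 mm tall) and 100 mm across above, its flat top 40 mm above the bench. This point is the middle of its top face; z points up.
- tin: Closed grey tin, 70 mm across, 80 mm tall, standing; origin at the centre of its underside. Not to be moved.
- board: Wooden pressing board 110 x 170 x 22 mm (x, y, z) with a white bow handle along its y reaching 66 mm above the bench; origin at the centre of its underside. Not to be moved.
There are look-alikes about, which are no part of the job. What is shaped like the part that bears punch_b_center but blue is not meant. What is shaped like the part that bears punch_a_center but green or yellow is not meant.

How it is judged:
By the outcome, as a careful person would: the job done as asked, in the order asked, and still so for the second after the job is handed in, while the arm keeps its last pose, push and grip.
It also fails if it takes over 72 s, if anything falls off the work surface, if the arm or the gripper's body presses on something with over 40 N, if the wrist force passes 120 N, or if a joint passes its speed limit or range.

## Working session

There is one attempt and no reset: what is moved stays moved. The work goes in short steps, Python scripts to look and compute and a shell command to move; the robot and the scene stay as the last step left them, time stands still between calls to the robot, and variables do not carry over. Pictures are saved under pics/ and viewed, and the job is handed in when it is done.

```bash
mkdir -p pics; ls; python3 - <<'E'
from bench import ctrl
import cv2,json
import numpy as np
s=ctrl.read_state();print({k:np.round(v,3).tolist() for k,v in s.items()})
for n in ["scene","top","wrist"]:
    c=ctrl.get_calibration(n);print(n,{k:np.round(v,3).tolist() for k,v in c.items()})
    im=ctrl.camera(n);cv2.imwrite(f"pics/{n}0.png",im[:,:,::-1])
E
```

```text
pics
{'time_s': 0.0, 'joints': [-1.424, 0.182, 1.608, 0.0, 1.354, -0.206], 'qvel': [0.0, 0.001, -0.001, -0.001, -0.0, -0.001], 'effort': [-0.0, -44.486, -35.134, -0.0, 0.009, 0.0], 'position': [198.618, -539.099, 255.431], 'tool_rot': [[0.938, 0.345, -0.0], [0.345, -0.938, 0.002], [0.0, -0.002, -1.0]], 'wrist_force': [-0.682, 0.021, -0.103], 'wrist_torque': [0.047, -0.017, -0.035], 'grip_width': 0.999}
scene {'mtx': [[479.713, 0.0, 262.268], [0.0, 479.713, 193.914], [0.0, 0.0, 1.0]], 'distortion': [-0.086, 0.0, 0.0, 0.0, 0.0], 'R': [[0.101, 0.995, 0.013], [0.665, -0.058, -0.745], [-0.74, 0.084, -0.667]], 't': [-71.305, -297.34, 1498.612]}
top {'mtx': [[374.232, 0.0, 256.872], [0.0, 374.232, 185.833], [0.0, 0.0, 1.0]], 'distortion': [-0.125, 0.0, 0.0, 0.0, 0.0], 'R': [[0.001, -1.0, -0.002], [-0.996, -0.001, -0.086], [0.086, 0.002, -0.996]], 't': [-5.654, 537.846, 780.582]}
wrist {'mtx': [[299.94, 0.0, 252.927], [0.0, 299.94, 189.388], [0.0, 0.0, 1.0]], 'distortion': [0.008, 0.0, 0.0, 0.0, 0.0], 'R': [[0.345, -0.938, -0.002], [-0.894, -0.33, 0.303], [-0.285, -0.103, -0.953]], 't': [-573.918, -39.837, 380.021]}
```

View pics/scene0.png

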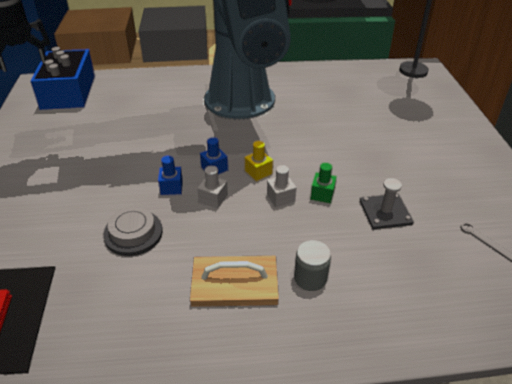

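View pics/top0.png

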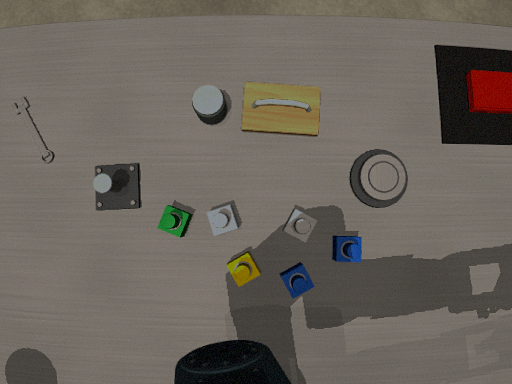

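View pics/wrist0.png

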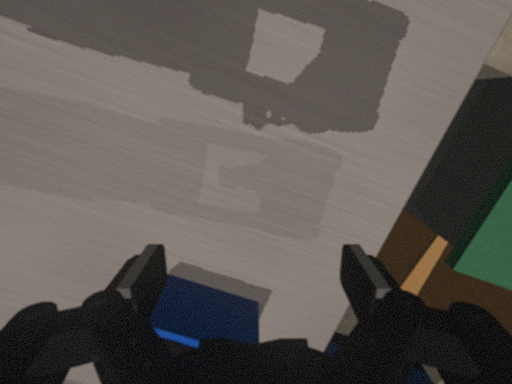

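The candidates in the top picture are aluminium (222,219), aluminium (300,225), green (174,221), yellow (244,268) and blue (347,249) and (298,280). The two uncoloured grey ones fit the description. I'll enlarge those two to confirm.

```bash
python3 - <<'E'
import cv2
im=cv2.imread('pics/top0.png')
a=cv2.resize(im[185:255,150:330],None,fx=4.4,fy=4.4,interpolation=cv2.INTER_CUBIC);cv2.imwrite('pics/crop_p.png',a)
b=cv2.resize(im[145:225,80:160],None,fx=5,fy=5,interpolation=cv2.INTER_CUBIC)
c=cv2.resize(im[140:220,340:420],None,fx=5,fy=5,interpolation=cv2.INTER_CUBIC);cv2.imwrite('pics/crop_ra.png',cv2.hconcat([b,c]))
E
```

```text
(no output)
```

View pics/crop_p.png

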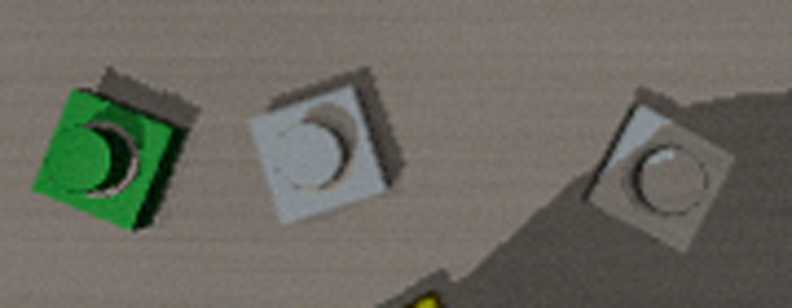

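View pics/crop_ra.png

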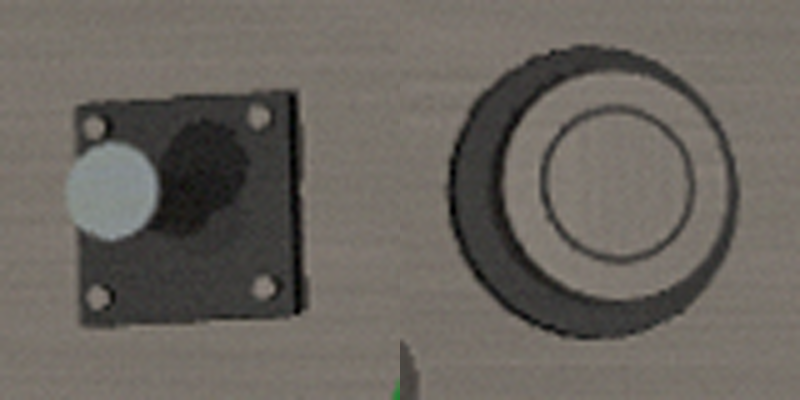

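Confirmed. The grey punches are at about (220,219) and (302,225), and their foot corners are clear. The left one is free-standing in light, and the right one is partly in the arm's shadow. Next I'll turn the pixels into positions.

```bash
cat > h.py <<'E'
import numpy as np,cv2
from scipy.optimize import least_squares
def bp(c,uv,z):
    """pixels -> world points on plane z"""
    K,D,R,t=[np.array(c[k],float) for k in("mtx","distortion","R","t")]
    n=cv2.undistortPoints(np.array(uv,float).reshape(-1,1,2),K,D).reshape(-1,2)
    d=np.c_[n,np.ones(len(n))]@R; o=-R.T@t
    return o+d*((z-o[2])/d[:,2])[:,None]
def pj(c,X):
    K,D,R,t=[np.array(c[k],float) for k in("mtx","distortion","R","t")]
    return cv2.projectPoints(np.array(X,float).reshape(-1,3),cv2.Rodrigues(R)[0],t,K,D)[0].reshape(-1,2)
def sq(P):
    m=P[:,:2].mean(0);a=P[:,:2]-m
    ang=[np.arctan2(*(a[(i+1)%4]-a[i])[::-1])for i in range(4)]
    ang=np.angle(np.mean(np.exp(4j*np.array(ang))))/4
    return m,np.degrees(ang),[np.linalg.norm(a[(i+1)%4]-a[i]) for i in range(4)]
E
python3 - <<'E'
from bench import ctrl
from h import *
np.set_printoptions(suppress=True,precision=1)
c=ctrl.get_calibration("top")
f=lambda p,s,o:(np.array(p,float)+.5)/s-.5+np.array(o)
for n,cor,sh in(("L",[(247,122),(353,85),(388,187),(285,222)],(307,155)),("R",[(640,103),(735,158),(688,250),(588,200)],(672,180))):
    print(n,*sq(bp(c,f(cor,4.4,(150,185)),46)),bp(c,f([sh],4.4,(150,185)),90))
print("rest",bp(c,f([(112,191)],5,(80,145)),90), "anvil",bp(c,f([(217,185)],5,(340,140)),40))
print("base",sq(bp(c,f([(77,107),(296,92),(298,313),(82,326)],5,(80,145)),12)))
for n,uv,z in(("green",(172,219),90),("yellow",(243,269),90),("blue1",(350,249),90),("blue2",(298,283),90),("tin",(209,101),80)):print(n,bp(c,[uv],z))
print("board",bp(c,[(244,83),(320,85),(318,135),(242,131)],22))
s=ctrl.camera("scene");cs=ctrl.get_calibration("scene")
E
```

```text
L [465.5  67.2] 19.721804234344145 [np.float64(53.13115594148115), np.float64(50.857826836765696), np.float64(51.25202626510584), np.float64(50.47675491494209)] [[465.2  68.   90. ]]
R [454.4 -95.3] -28.206933398900738 [np.float64(51.86443402644211), np.float64(48.71339233106618), np.float64(52.62453600355821), np.float64(51.92024641527595)] [[454.2 -94.4  90. ]]
rest [[538. 307.  90.]] anvil [[ 556.4 -274.8   40. ]]
base (array([537.4, 305.3]), np.float64(3.2441797984813165), [np.float64(101.61188161606191), np.float64(98.09155709740592), np.float64(99.21316151669288), np.float64(98.38000685298317)])
green [[466.4 161.7  90. ]]
yellow [[369.8  21.5  90. ]]
blue1 [[ 407.8 -188.2   90. ]]
blue2 [[342.5 -85.5  90. ]]
tin [[707.8  93.2  80. ]]
board [[ 767.7   23.6   22. ]
 [ 763.9 -145.9   22. ]
 [ 649.7 -138.9   22. ]
 [ 658.2   27.4   22. ]]
```

```bash
cat >> h.py <<'E'
def plan(s,tgt,cmd=None,yaw=None):
    """shift in tool axes, scaled units, from measured (or given) pose to tgt TCP; yaw = desired world angle (deg) of tool x"""
    p=np.array(s["position"] if cmd is None else cmd);R=np.array(s["tool_rot"])
    u=R.T@(np.array(tgt,float)-p)/300
    y0=np.degrees(np.arctan2(R[1,0],R[0,0]))
    print("units",np.round(u,3).tolist(),"mm",np.round(u*300,1),"rows>=",np.ceil(np.linalg.norm(u)*300/62.5),"yaw",round(y0,1),"" if yaw is None else round(-((yaw-y0+90)%180-90)/60,3))
E
python3 - <<'E'
from bench import ctrl
from h import *
s=ctrl.read_state()
plan(s,(454.3,-94.9,200),cmd=(198.694,-539.594,256.288),yaw=-28.2)
plan(s,(380,-165,256),cmd=(198.694,-539.594,256.288),yaw=-28.2)
w=ctrl.get_calibration("wrist");print(np.array(s["tool_rot"]).T@(-w["R"].T@w["t"]-s["position"]), np.array(s["tool_rot"]).T@w["R"].T[:,2])
E
```

```text
units [1.312, -1.096, 0.189] mm [ 393.5 -328.9   56.7] rows>= 9.0 yaw 20.2 0.807
units [0.999, -0.963, 0.002] mm [ 299.6 -288.9    0.7] rows>= 7.0 yaw 20.2 0.807
[ 7.68414404e+01 -5.23866990e-02 -1.17621631e+02] [-3.02956209e-01 -4.64507618e-04  9.53004365e-01]
```

```bash
python3 -m handwheel '[[[0.13,-0.12,0],0,1],[[0.28,-0.26,0],0,1],[[0.42,-0.4,0],0,1],[[0.56,-0.54,0],0,1],[[0.7,-0.67,0],0,1],[[0.84,-0.81,0],0,1],[[0.98,-0.94,0],0,1],[[0.98,-0.94,0],0,1]]' 40
```

```text
time_s: 1.2
position: [378.2, -169.9, 256.2]
tool_rot: [[0.936, 0.352, 0.0], [0.352, -0.936, 0.001], [0.001, -0.001, -1.0]]
wrist_force: [-0.4, -0.6, 0.3]
grip_width: 1.003
```

```bash
python3 - <<'E'
from bench import ctrl
from h import *
s=ctrl.read_state();print(s["position"],s["time_s"])
plan(s,(454.3,-94.9,200))
E
```

```text
[ 378.17428198 -169.92325801  256.24868237] 1.2
units [0.325, -0.145, 0.188] mm [ 97.6 -43.4  56.3] rows>= 2.0 yaw 20.6
```

```bash
python3 -m handwheel '[[[0.16,-0.07,0.08],0,1],[[0.325,-0.145,0.16],0,1],[[0.325,-0.145,0.188],0,1],[[0.325,-0.145,0.188],0,1]]'
python3 - <<'E'
from bench import ctrl
from h import *
s=ctrl.read_state();print(s["position"],s["time_s"])
w=ctrl.get_calibration("wrist");im=ctrl.camera("wrist")[:,:,::-1].copy();cv2.imwrite("pics/w1.png",cv2.resize(im,None,fx=1.5,fy=1.5))
np.savez("w1.npz",**w)
print(pj(w,[(454.3,-94.9,90)])*1.5)
E
```

```text
time_s: 1.7
position: [452.8, -99.4, 199.0]
tool_rot: [[0.938, 0.346, -0.002], [0.346, -0.938, 0.0], [-0.002, -0.001, -1.0]]
wrist_force: [-0.1, 0.1, -0.6]
grip_width: 0.999
[452.82389941 -99.44886133 199.03054092] 1.7
[[372.8745013  287.02225739]]
```

View pics/w1.png

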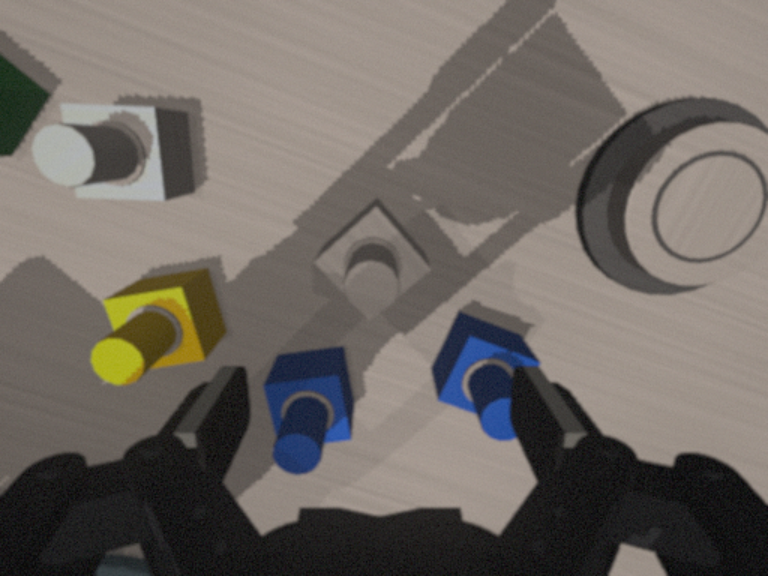

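The wrist picture shows the grey punch's shank top at (372,288). Projecting the top-camera estimate into this picture gives (373,287), so they agree. I'll centre over it and go down.

```bash
python3 - <<'E'
from bench import ctrl
from h import *
s=ctrl.read_state();print(s["position"],s["time_s"],s["qvel"])
plan(s,(454.3,-94.9,200)); plan(s,(454.3,-94.9,79))
E
```

```text
[453.08961212 -99.97379984 199.80884274] 1.75 [-0.01003616 -0.01978984 -0.00936134  0.00185592  0.00130676  0.0020954 ]
units [0.01, -0.014, -0.001] mm [ 2.9 -4.3 -0.2] rows>= 1.0 yaw 20.2 
units [0.01, -0.014, 0.403] mm [  3.   -4.3 120.8] rows>= 2.0 yaw 20.2
```

```bash
python3 -m handwheel '[[[0.01,-0.014,0.05],0,1],[[0.01,-0.014,0.15],0,1],[[0.01,-0.014,0.2],0,1],[[0.01,-0.014,0.2],0,1],[[0.01,-0.014,0.2],0,1]]'
python3 - <<'E'
from bench import ctrl
from h import *
s=ctrl.read_state();print(s["position"],s["time_s"])
plan(s,(454.3,-94.9,79))
w=ctrl.get_calibration("wrist");im=ctrl.camera("wrist")[:,:,::-1].copy();cv2.imwrite("pics/w2.png",cv2.resize(im,None,fx=1.5,fy=1.5))
print(pj(w,[(454.3,-94.9,90)])*1.5, pj(w,[np.array(s["position"])-[0,0,6]])*1.5)
E
```

```text
time_s: 2.38
position: [455.5, -94.3, 140.7]
tool_rot: [[0.939, 0.345, 0.001], [0.345, -0.939, -0.001], [0.001, 0.001, -1.0]]
wrist_force: [-0.2, -0.1, -0.4]
grip_width: 1.0
[455.4861414  -94.34459739 140.65799744] 2.375
units [-0.005, 0.0, 0.206] mm [-1.4  0.1 61.7] rows>= 1.0 yaw 20.2 
[[379.90093153 341.62697132]] [[379.77275802 398.24618695]]
```

View pics/w2.png

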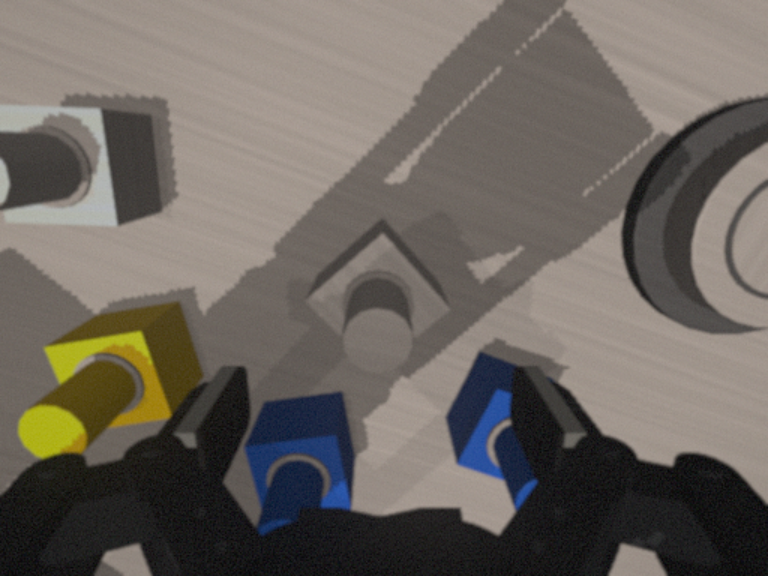

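Centred: the shank top is at (378,341) and the prediction was (380,342). Next I go down, grip and weigh.

```bash
python3 -m handwheel '[[[-0.004,0,0.08],0,1],[[-0.004,0,0.16],0,1],[[-0.004,0,0.21],0,1],[[-0.004,0,0.21],0,1],[[-0.004,0,0.21],0,0.5],[[-0.004,0,0.21],0,0.2],[[-0.004,0,0.21],0,0.2],[[-0.004,0,0.21],0,0.2]]' 40
python3 - <<'E'
from bench import ctrl
from h import *
s=ctrl.read_state();print(s["position"],s["grip_width"],s["wrist_force"])
E
```

```text
time_s: 3.42
position: [454.3, -94.4, 77.5]
tool_rot: [[0.938, 0.346, 0.001], [0.346, -0.938, -0.0], [0.001, 0.001, -1.0]]
wrist_force: [-0.8, 0.5, 5.2]
grip_width: 0.339
[454.25555982 -94.40850948  77.49947576] 0.33916380472848795 [-0.76469214  0.49474612  5.18423645]
```

```bash
python3 -m handwheel '[[[0,0,0],0,0.1],[[0,0,0],0,0.1],[[0,0,-0.03],0,0.1],[[0,0,-0.07],0,0.1],[[0,0,-0.1],0,0.1],[[0,0,-0.1],0,0.1],[[0,0,-0.1],0,0.1],[[0,0,-0.1],0,0.1]]' 60
for i in 1 2 3; do python3 -m handwheel '[[[0,0,0],0,0.1],[[0,0,0],0,0.1]]' | egrep 'time|force|pos|width'; done
python3 - <<'E'
from bench import ctrl
from h import *
s=ctrl.read_state();print(s["effort"],s["wrist_torque"],s["wrist_force"])
im=ctrl.camera("wrist")[:,:,::-1].copy();cv2.imwrite("pics/w3.png",im)
E
```

```text
time_s: 4.42
position: [453.6, -94.2, 106.5]
tool_rot: [[0.938, 0.345, -0.001], [0.345, -0.938, 0.0], [-0.001, -0.001, -1.0]]
wrist_force: [-0.0, -0.1, -3.9]
grip_width: 0.334
time_s: 4.68
position: [453.7, -94.3, 106.7]
wrist_force: [0.2, -1.0, -2.9]
grip_width: 0.336
time_s: 4.92
position: [453.8, -94.3, 106.8]
wrist_force: [-0.5, 0.1, -2.9]
grip_width: 0.338
time_s: 5.18
position: [453.9, -94.3, 106.9]
wrist_force: [-0.4, 0.7, -2.8]
grip_width: 0.335
[-2.18121524e-03 -3.66121602e+01 -2.94840521e+01  1.20580902e-03
 -2.52394193e-04 -2.22548090e-05] [0.05564565 0.00285496 0.02047153] [-0.39853276  0.65899154 -2.7917655 ]
```

View pics/w3.png

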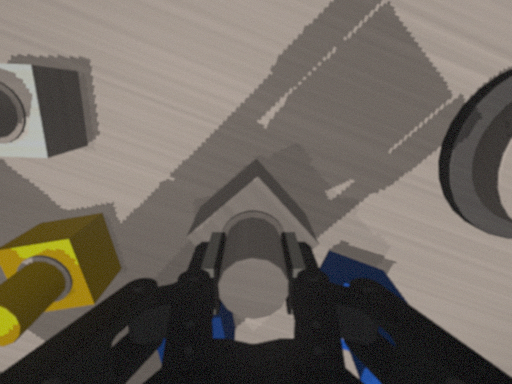

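The punch hangs upright between the pads, and the net weight reads about 2.6–2.9 N. I'll set it back down where it was and weigh the other one.

```bash
python3 -m handwheel '[[[0,0,0.03],0,0.1],[[0,0,0.07],0,0.1],[[0,0,0.09],0,0.1],[[0,0,0.098],0,0.1],[[0,0,0.1],0,0.1],[[0,0,0.1],0,0.1],[[0,0,0.1],0,0.35],[[0,0,0.1],0,0.5]]'
python3 -m handwheel '[[[0,0,0],0,0.7],[[0,0,0],0,1],[[0,0,0],0,1],[[0,0,-0.06],0,1],[[0,0,-0.2],0,1],[[0,0,-0.3],0,1],[[0,0,-0.3],0,1]]'
python3 - <<'E'
from bench import ctrl
from h import *
s=ctrl.read_state();print(s["position"],s["wrist_force"])
plan(s,(465.4,67.6,150))
E
```

```text
time_s: 6.22
position: [454.4, -94.6, 77.1]
tool_rot: [[0.938, 0.346, 0.001], [0.346, -0.938, -0.001], [0.001, 0.001, -1.0]]
wrist_force: [-1.0, 0.3, 0.8]
grip_width: 0.501
time_s: 7.1
position: [455.6, -95.1, 169.4]
tool_rot: [[0.938, 0.346, 0.005], [0.346, -0.938, -0.003], [0.004, 0.004, -1.0]]
wrist_force: [-0.9, -1.1, -0.6]
grip_width: 1.001
[455.55226401 -95.13903672 169.36890902] [-0.9011726  -1.09423478 -0.57260752]
units [0.218, -0.498, 0.063] mm [  65.4 -149.4   19. ] rows>= 3.0 yaw 20.2
```

```bash
python3 -m handwheel '[[[0.05,-0.12,0],0,1],[[0.12,-0.3,0],0,1],[[0.2,-0.45,0],0,1],[[0.218,-0.498,0],0,1],[[0.218,-0.498,0.07],0,1],[[0.218,-0.498,0.07],0,1],[[0.218,-0.498,0.07],0,1]]'
python3 - <<'E'
from bench import ctrl
from h import *
s=ctrl.read_state();print(s["position"],s["time_s"],s["wrist_force"])
plan(s,(465.4,67.6,77.5))
w=ctrl.get_calibration("wrist");im=ctrl.camera("wrist")[:,:,::-1].copy();cv2.imwrite("pics/w4.png",cv2.resize(im,None,fx=1.5,fy=1.5))
print(pj(w,[(465.4,67.6,90)])*1.5)
cv2.imwrite("pics/top1.png",ctrl.camera("top")[:,:,::-1])
E
```

```text
time_s: 7.98
position: [463.6, 67.9, 145.8]
tool_rot: [[0.939, 0.345, -0.001], [0.345, -0.939, -0.0], [-0.001, -0.0, -1.0]]
wrist_force: [-0.6, -0.4, 0.1]
grip_width: 0.998
[463.55813748  67.90218206 145.84132482] 7.975 [-0.62499513 -0.39262849  0.07732695]
units [0.006, 0.003, 0.228] mm [ 1.7  0.9 68.3] rows>= 2.0 yaw 20.2 
[[381.97440248 329.76225698]]
```

View pics/w4.png

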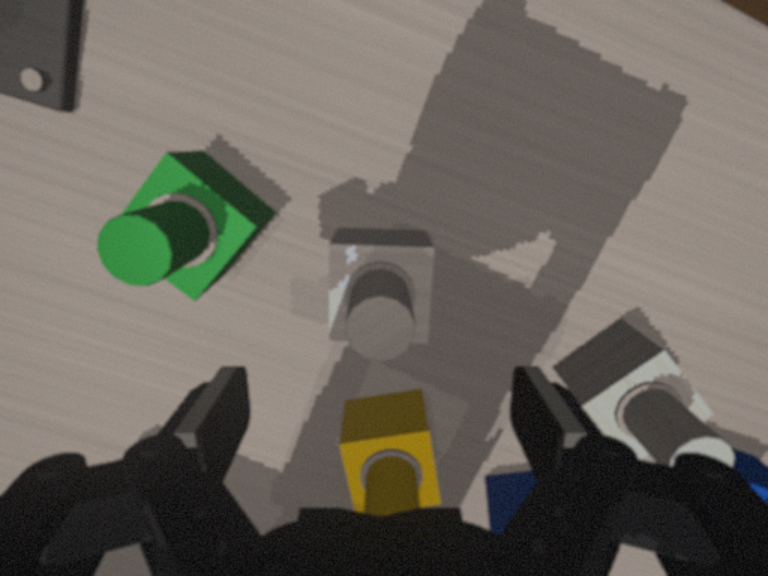

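View pics/top1.png

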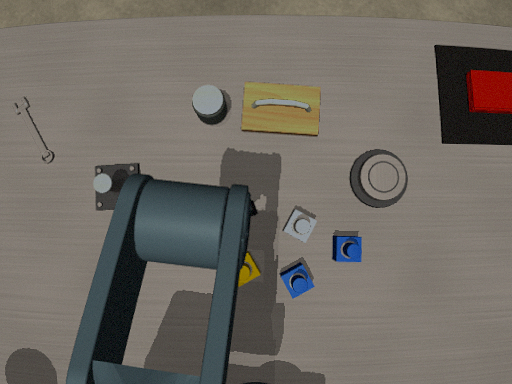

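The first punch still stands upright at (300,225). The second one's shank top is at (380,327) against a predicted (382,330), so it is centred between the fingers.

```bash
python3 -m handwheel '[[[0.006,0.001,0.09],0,1],[[0.006,0.001,0.18],0,1],[[0.006,0.001,0.228],0,1],[[0.006,0.001,0.228],0,1],[[0.006,0.001,0.228],0,0.5],[[0.006,0.001,0.228],0,0.2],[[0.006,0.001,0.228],0,0.1],[[0.006,0.001,0.228],0,0.1]]' 60
python3 -m handwheel '[[[0,0,0],0,0.1],[[0,0,0],0,0.1],[[0,0,-0.03],0,0.1],[[0,0,-0.07],0,0.1],[[0,0,-0.1],0,0.1],[[0,0,-0.1],0,0.1],[[0,0,-0.1],0,0.1],[[0,0,-0.1],0,0.1]]' 60
for i in 1 2 3; do python3 -m handwheel '[[[0,0,0],0,0.1],[[0,0,0],0,0.1]]' | egrep 'time|force|pos|width'; done
python3 - <<'E'
from bench import ctrl
from h import *
im=ctrl.camera("wrist")[:,:,::-1].copy();cv2.imwrite("pics/w5.png",im)
E
```

```text
time_s: 9.07
position: [466.0, 68.7, 78.3]
tool_rot: [[0.938, 0.346, 0.001], [0.346, -0.938, -0.0], [0.001, 0.001, -1.0]]
wrist_force: [-1.7, -0.7, 5.5]
grip_width: 0.334
time_s: 10.07
position: [465.0, 68.9, 107.1]
tool_rot: [[0.938, 0.345, -0.001], [0.345, -0.938, 0.0], [-0.001, -0.0, -1.0]]
wrist_force: [-0.5, 0.1, -4.9]
grip_width: 0.333
time_s: 10.32
position: [465.3, 68.8, 107.3]
wrist_force: [-0.5, 0.8, -5.8]
grip_width: 0.337
time_s: 10.58
position: [465.4, 68.8, 107.5]
wrist_force: [-0.3, -0.2, -5.3]
grip_width: 0.337
time_s: 10.82
position: [465.4, 68.8, 107.5]
wrist_force: [0.8, 0.3, -5.8]
grip_width: 0.335
```

View pics/w5.png

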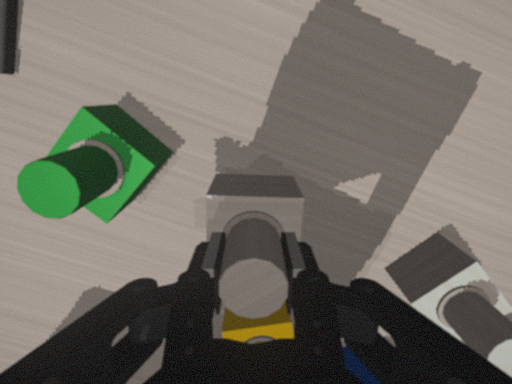

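The second punch (465,68) weighs about 5.6 N and the first (454,-95) about 2.8 N. The first is therefore the lighter one, and the 2.8 N difference is within the stated 2–4 N. I'll set the heavy one back, then look at the rest with the wrist camera.

```bash
python3 -m handwheel '[[[0,0,0.03],0,0.1],[[0,0,0.07],0,0.1],[[0,0,0.09],0,0.1],[[0,0,0.098],0,0.1],[[0,0,0.1],0,0.1],[[0,0,0.1],0,0.1],[[0,0,0.1],0,0.35],[[0,0,0.1],0,0.5]]'
python3 -m handwheel '[[[0,0,0],0,0.7],[[0,0,0],0,1],[[0,0,0],0,1],[[0,0,-0.06],0,1],[[0,0,-0.2],0,1],[[0,0,-0.4],0,1],[[0,0,-0.5],0,1],[[0,0,-0.5],0,1]]'
python3 - <<'E'
from bench import ctrl
from h import *
s=ctrl.read_state();print(s["position"],s["wrist_force"])
plan(s,(500,280,230))
E
```

```text
time_s: 11.88
position: [466.3, 68.7, 77.9]
tool_rot: [[0.938, 0.346, 0.002], [0.346, -0.938, -0.0], [0.002, 0.001, -1.0]]
wrist_force: [0.6, -0.4, -0.2]
grip_width: 0.498
time_s: 12.88
position: [467.2, 68.7, 230.4]
tool_rot: [[0.938, 0.346, 0.006], [0.346, -0.938, -0.001], [0.006, 0.003, -1.0]]
wrist_force: [0.2, 0.2, -0.5]
grip_width: 1.003
[467.19511768  68.65475689 230.39238304] [ 0.1843246   0.16327346 -0.50367833]
units [0.346, -0.623, 0.002] mm [ 103.8 -187.     0.5] rows>= 4.0 yaw 20.2
```

```bash
python3 -m handwheel '[[[0.08,-0.15,0],0,1],[[0.17,-0.3,0],0,1],[[0.26,-0.46,0],0,1],[[0.346,-0.623,0],0,1],[[0.346,-0.623,0],0,1],[[0.346,-0.623,0],0,1],[[0.346,-0.623,0],0,1]]'
python3 - <<'E'
from bench import ctrl
from h import *
s=ctrl.read_state();print(s["position"],s["time_s"],s["wrist_force"])
w=ctrl.get_calibration("wrist");im=ctrl.camera("wrist")[:,:,::-1].copy();cv2.imwrite("pics/w6.png",cv2.resize(im,None,fx=1.5,fy=1.5));np.savez("w6.npz",**w)
print(pj(w,[(538,307,90)])*1.5)
E
```

```text
time_s: 13.75
position: [498.0, 278.9, 226.8]
tool_rot: [[0.939, 0.344, -0.001], [0.344, -0.939, -0.001], [-0.001, 0.0, -1.0]]
wrist_force: [-0.4, -1.0, -0.0]
grip_width: 1.003
[497.95297759 278.88377446 226.7514672 ] 13.75 [-0.37561606 -1.02460684 -0.03417548]
[[357.03048379 196.26232803]]
```

View pics/w6.png

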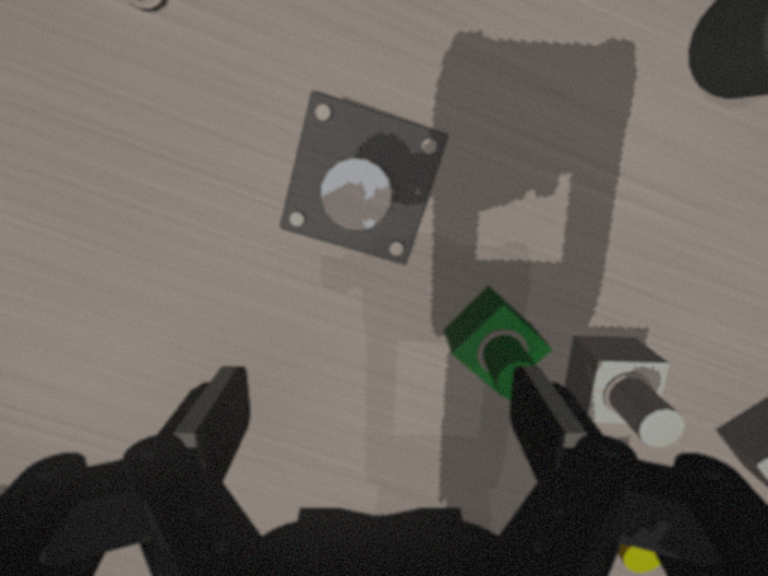

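```bash
python3 - <<'E'
from bench import ctrl
from h import *
w=dict(np.load("w6.npz"))
print(bp(w,[((356+.5)/1.5-.5,(194+.5)/1.5-.5)],90), sq(bp(w,(np.array([(312,92),(448,133),(406,264),(280,227)])+.5)/1.5-.5,12)))
s=ctrl.read_state();plan(s,(454.3,-94.6,226))
c=ctrl.get_calibration("top");im=ctrl.camera("top")[:,:,::-1];cv2.imwrite("pics/top2.png",cv2.resize(im[185:255,150:330],None,fx=4.4,fy=4.4,interpolation=cv2.INTER_CUBIC))
E
```

```text
[[539.06003186 308.12595925  90.        ]] (array([538.78080991, 307.9392267 ]), np.float64(3.706543612246253), [np.float64(97.52950366588489), np.float64(98.74682851436359), np.float64(98.54730860323149), np.float64(96.88898391185742)])
units [-0.566, 1.119, 0.004] mm [-169.7  335.6    1.3] rows>= 7.0 yaw 20.1
```

View pics/top2.png

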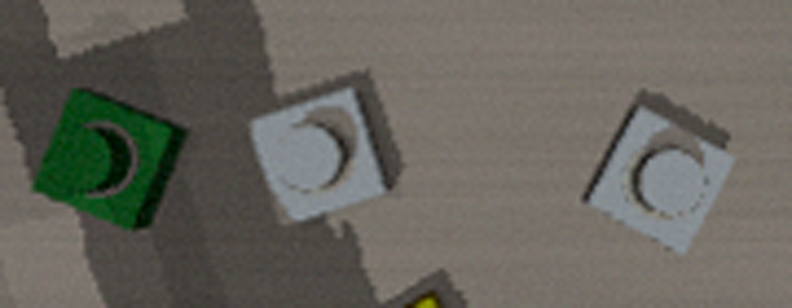

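Both grey punches still stand upright where they were. The rest's centre is about (538.3, 307.3). Now I'll go back for the light punch.

```bash
python3 -m handwheel '[[[-0.07,0.14,0],0,1],[[-0.16,0.31,0],0,1],[[-0.25,0.49,0],0,1],[[-0.34,0.67,0],0,1],[[-0.42,0.83,0],0,1],[[-0.5,0.99,0],0,1],[[-0.5,0.99,0],0,1]]'
python3 - <<'E'
from bench import ctrl
from h import *
s=ctrl.read_state();plan(s,(454.3,-94.6,140))
E
```

```text
time_s: 14.72
position: [459.6, -54.4, 227.9]
tool_rot: [[0.941, 0.339, 0.001], [0.339, -0.941, -0.001], [0.001, 0.001, -1.0]]
wrist_force: [-0.3, 0.8, -0.4]
grip_width: 0.995
units [-0.062, 0.12, 0.293] mm [-18.7  35.9  88. ] rows>= 2.0 yaw 19.8
```

```bash
python3 -m handwheel '[[[-0.062,0.12,0.05],0,1],[[-0.062,0.12,0.2],0,1],[[-0.062,0.12,0.28],0,1],[[-0.062,0.12,0.28],0,1],[[-0.062,0.12,0.28],0,1],[[-0.062,0.12,0.28],0,1]]'
python3 - <<'E'
from bench import ctrl
from h import *
s=ctrl.read_state();plan(s,(454.3,-94.6,77.5))
w=ctrl.get_calibration("wrist");im=ctrl.camera("wrist")[:,:,::-1].copy();cv2.imwrite("pics/w7.png",cv2.resize(im,None,fx=1.5,fy=1.5))
print(pj(w,[(454.3,-94.6,90)])*1.5)
E
```

```text
time_s: 15.48
position: [456.1, -90.8, 145.0]
tool_rot: [[0.938, 0.346, 0.003], [0.346, -0.938, -0.001], [0.002, 0.002, -1.0]]
wrist_force: [-0.2, -0.2, 0.2]
grip_width: 0.999
units [-0.01, 0.009, 0.225] mm [-3.1  2.8 67.5] rows>= 2.0 yaw 20.2 
[[386.4379787  341.02954396]]
```

View pics/w7.png

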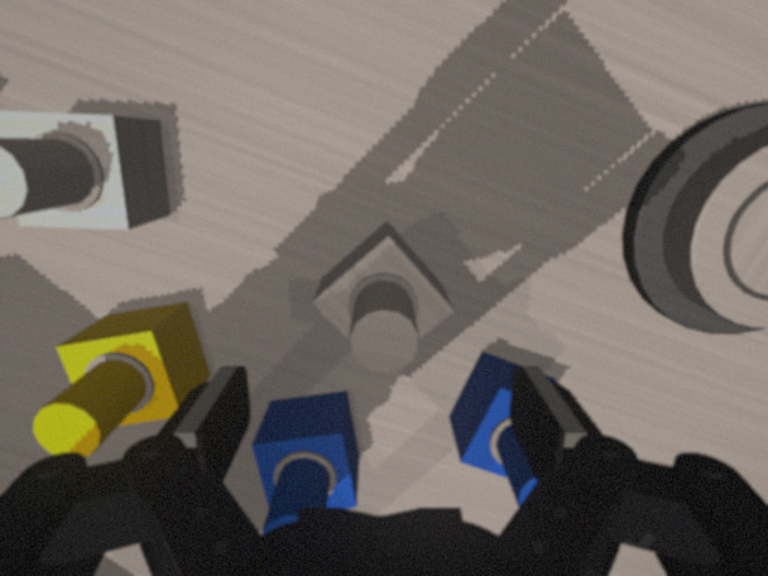

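The light punch's shank top is at (384,341), and (386,341) was predicted. I'll grip it and lift to carry height.

```bash
python3 -m handwheel '[[[-0.008,0.009,0.08],0,1],[[-0.008,0.009,0.17],0,1],[[-0.008,0.009,0.224],0,1],[[-0.008,0.009,0.224],0,1],[[-0.008,0.009,0.224],0,0.5],[[-0.008,0.009,0.224],0,0.2],[[-0.008,0.009,0.224],0,0.1],[[-0.008,0.009,0.224],0,0.1]]' 60
python3 -m handwheel '[[[0,0,0],0,0.1],[[0,0,0],0,0.1],[[0,0,-0.06],0,0.1],[[0,0,-0.16],0,0.1],[[0,0,-0.28],0,0.1],[[0,0,-0.4],0,0.1],[[0,0,-0.4],0,0.1],[[0,0,-0.4],0,0.1]]' 60
python3 - <<'E'
from bench import ctrl
from h import *
s=ctrl.read_state();plan(s,(538.3,307.3,200))
im=ctrl.camera("wrist")[:,:,::-1].copy();cv2.imwrite("pics/w8.png",im)
E
```

```text
time_s: 16.52
position: [454.2, -94.1, 77.0]
tool_rot: [[0.938, 0.346, 0.001], [0.346, -0.938, -0.0], [0.001, 0.001, -1.0]]
wrist_force: [-1.5, 1.9, 6.3]
grip_width: 0.337
time_s: 17.52
position: [452.9, -93.6, 194.9]
tool_rot: [[0.938, 0.345, -0.002], [0.345, -0.938, 0.001], [-0.001, -0.002, -1.0]]
wrist_force: [-0.1, 0.1, -3.3]
grip_width: 0.331
units [0.729, -1.156, -0.016] mm [ 218.7 -346.7   -4.9] rows>= 7.0 yaw 20.2
```

View pics/w8.png

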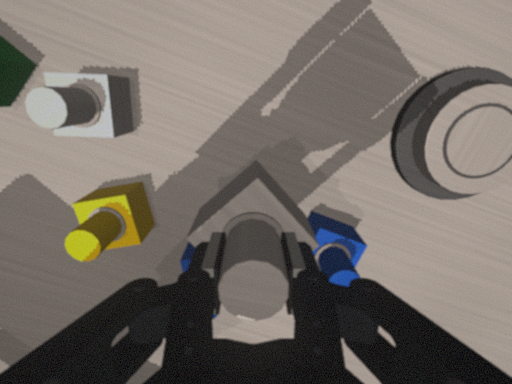

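```bash
python3 -m handwheel '[[[0.04,-0.06,-0.03],0,0.1],[[0.11,-0.18,-0.03],0,0.1],[[0.2,-0.32,-0.03],0,0.1],[[0.3,-0.48,-0.03],0,0.1],[[0.4,-0.64,-0.03],0,0.1],[[0.5,-0.8,-0.03],0,0.1],[[0.57,-0.91,-0.03],0,0.1],[[0.6,-0.95,-0.03],0,0.1]]'
python3 - <<'E'
from bench import ctrl
from h import *
s=ctrl.read_state();plan(s,(538.3,307.3,195))
E
```

```text
time_s: 18.58
position: [523.0, 237.5, 202.8]
tool_rot: [[0.938, 0.348, -0.004], [0.348, -0.938, -0.001], [-0.004, -0.001, -1.0]]
wrist_force: [0.1, -0.3, -2.9]
grip_width: 0.333
units [0.129, -0.2, 0.026] mm [ 38.6 -60.1   7.7] rows>= 2.0 yaw 20.4
```

```bash
python3 -m handwheel '[[[0.05,-0.08,0],0,0.1],[[0.1,-0.16,0],0,0.1],[[0.125,-0.198,0.02],0,0.1],[[0.125,-0.198,0.03],0,0.1],[[0.125,-0.198,0.03],0,0.1],[[0.125,-0.198,0.03],0,0.1],[[0.125,-0.198,0.03],0,0.1]]'
python3 - <<'E'
from bench import ctrl
from h import *
s=ctrl.read_state();plan(s,(538.3,307.3,170))
for n in("wrist","top","scene"):
  im=ctrl.camera(n)[:,:,::-1].copy();cv2.imwrite(f"pics/{n}9.png",im)
im=cv2.imread("pics/scene9.png");cv2.imwrite("pics/s9c.png",cv2.resize(im[120:260,310:470],None,fx=4,fy=4,interpolation=cv2.INTER_CUBIC))
E
```

```text
time_s: 19.45
position: [539.1, 303.8, 196.7]
tool_rot: [[0.939, 0.345, 0.001], [0.345, -0.939, 0.0], [0.001, 0.0, -1.0]]
wrist_force: [-0.1, -0.5, -3.2]
grip_width: 0.335
units [0.002, -0.012, 0.089] mm [ 0.5 -3.6 26.7] rows>= 1.0 yaw 20.2
```

View pics/wrist9.png

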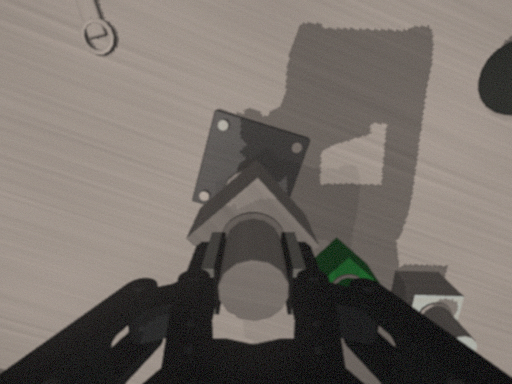

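View pics/s9c.png

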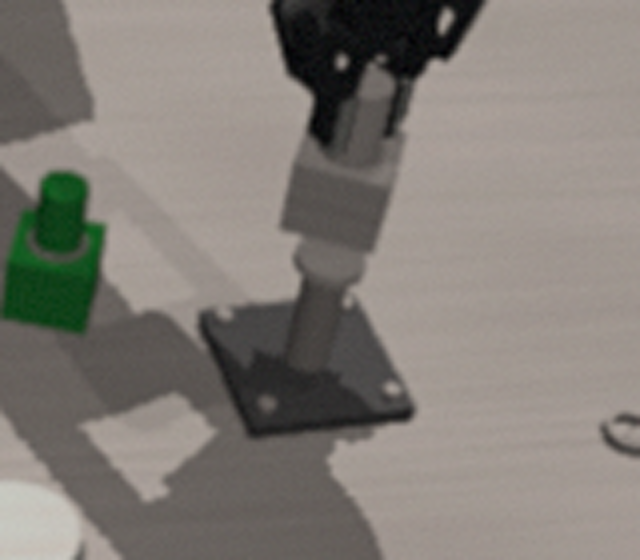

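The scene camera shows the punch hanging upright just above the pad. I'll correct xy and lower it.

```bash
python3 -m handwheel '[[[0.002,-0.011,0],0,0.1],[[0.002,-0.011,0.03],0,0.1],[[0.002,-0.011,0.06],0,0.1],[[0.002,-0.011,0.07],0,0.1],[[0.002,-0.011,0.07],0,0.1],[[0.002,-0.011,0.07],0,0.1],[[0.002,-0.011,0.07],0,0.1]]'
python3 - <<'E'
from bench import ctrl
from h import *
s=ctrl.read_state();plan(s,(538.3,307.3,167))
E
```

```text
time_s: 20.48
position: [538.5, 307.7, 175.7]
tool_rot: [[0.938, 0.345, 0.001], [0.345, -0.938, 0.0], [0.001, -0.0, -1.0]]
wrist_force: [-0.3, 0.8, -3.1]
grip_width: 0.34
units [-0.001, 0.001, 0.029] mm [-0.3  0.3  8.7] rows>= 1.0 yaw 20.2
```

```bash
python3 -m handwheel '[[[0,0.001,0.01],0,0.1],[[0,0.001,0.018],0,0.1],[[0,0.001,0.023],0,0.1],[[0,0.001,0.023],0,0.1],[[0,0.001,0.023],0,0.1]]'
python3 -m handwheel '[[[0,0,0.003],0,0.1],[[0,0,0.005],0,0.1],[[0,0,0.005],0,0.1],[[0,0,0.005],0,0.1]]'
```

```text
time_s: 21.1
position: [538.4, 307.3, 168.4]
tool_rot: [[0.938, 0.346, 0.0], [0.346, -0.938, 0.0], [0.0, 0.0, -1.0]]
wrist_force: [-0.4, -0.0, -3.7]
grip_width: 0.336
time_s: 21.6
position: [538.5, 307.4, 167.1]
tool_rot: [[0.938, 0.346, 0.0], [0.346, -0.938, 0.0], [0.0, 0.0, -1.0]]
wrist_force: [0.2, 0.1, -1.1]
grip_width: 0.339
```

```bash
python3 -m handwheel '[[[0,0,0.002],0,0.1],[[0,0,0.002],0,0.1],[[0,0,0.002],0,0.1]]'
python3 - <<'E'
from bench import ctrl
import cv2
im=ctrl.camera("scene")[:,:,::-1].copy();cv2.imwrite("pics/s10c.png",cv2.resize(im[120:260,310:470],None,fx=4,fy=4,interpolation=cv2.INTER_CUBIC))
E
```

```text
time_s: 21.98
position: [538.6, 307.5, 167.0]
tool_rot: [[0.938, 0.346, 0.001], [0.346, -0.938, 0.0], [0.001, 0.0, -1.0]]
wrist_force: [-3.8, -0.6, 5.6]
grip_width: 0.335
```

View pics/s10c.png

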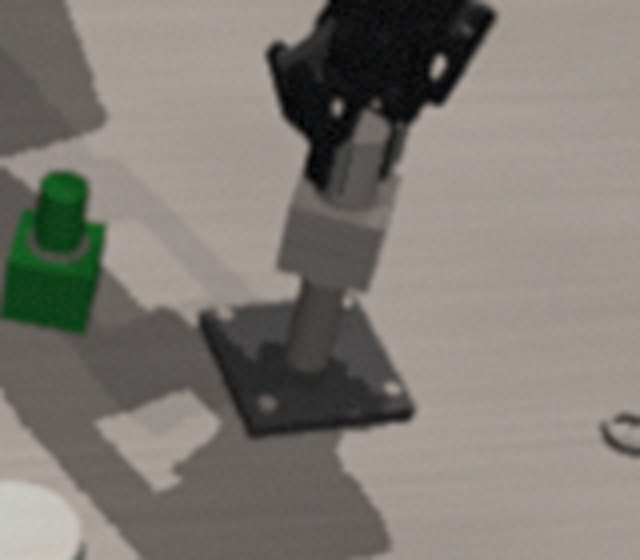

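It is seated upright on the pad. I'll ease off the push and open gently.

```bash
python3 -m handwheel '[[[0,0,-0.002],0,0.1],[[0,0,-0.002],0,0.1],[[0,0,-0.002],0,0.36],[[0,0,-0.002],0,0.4],[[0,0,-0.002],0,0.5],[[0,0,-0.002],0,0.7],[[0,0,-0.002],0,1],[[0,0,-0.002],0,1]]' 20
python3 -m handwheel '[[[0,0,0],0,1],[[0,0,-0.03],0,1],[[0,0,-0.1],0,1],[[0,0,-0.2],0,1],[[0,0,-0.28],0,1],[[0,0,-0.28],0,1],[[0,0,-0.28],0,1]]'
python3 - <<'E'
from bench import ctrl
from h import *
s=ctrl.read_state();plan(s,(465.4,68,245))
im=ctrl.camera("scene")[:,:,::-1].copy();cv2.imwrite("pics/s11c.png",cv2.resize(im[120:260,310:470],None,fx=4,fy=4,interpolation=cv2.INTER_CUBIC))
w=ctrl.get_calibration("wrist");im=ctrl.camera("wrist")[:,:,::-1].copy();cv2.imwrite("pics/w11.png",cv2.resize(im,None,fx=1.5,fy=1.5))
print(pj(w,[(538.5,307.4,180),(538.5,307.4,136),(538.5,307.4,90)])*1.5)
E
```

```text
time_s: 23.02
position: [538.4, 307.3, 166.9]
tool_rot: [[0.938, 0.346, 0.0], [0.346, -0.938, -0.0], [0.0, 0.0, -1.0]]
wrist_force: [-0.6, -0.1, 0.0]
grip_width: 1.001
time_s: 23.9
position: [538.0, 307.2, 250.1]
tool_rot: [[0.938, 0.346, -0.001], [0.346, -0.938, -0.0], [-0.001, -0.0, -1.0]]
wrist_force: [-0.5, -0.3, -0.6]
grip_width: 0.997
units [-0.502, 0.665, 0.018] mm [-150.7  199.4    5.3] rows>= 5.0 yaw 20.2 
[[379.71073604 318.92594437]
 [379.69393162 288.10199451]
 [379.6816241  265.50048115]]
```

View pics/s11c.png

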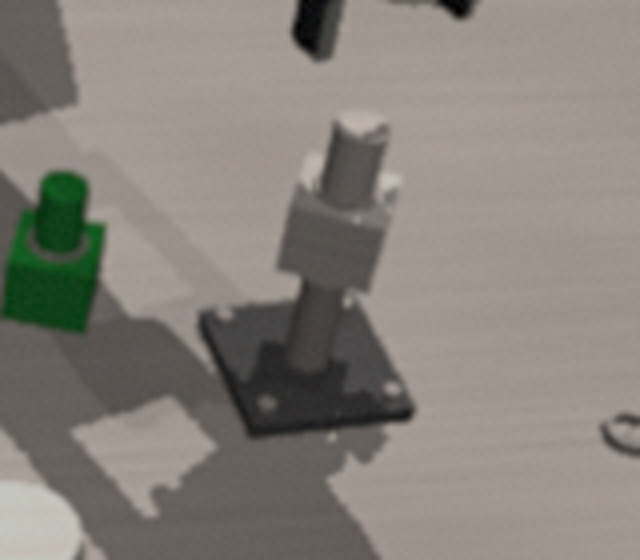

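View pics/w11.png

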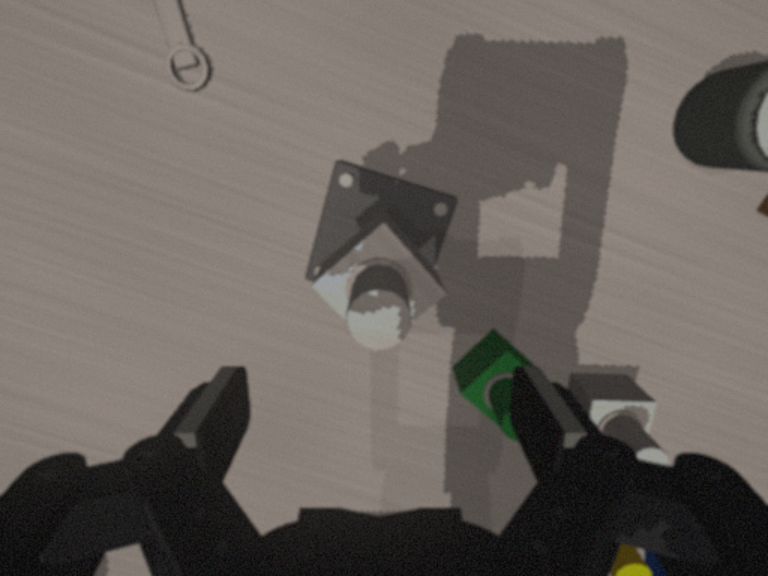

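The light punch stands free and upright on the pad, with its top at (378,320) against a predicted (380,319). Next I'll fetch the heavy one.

```bash
python3 -m handwheel '[[[-0.09,0.12,0],0,1],[[-0.2,0.26,0],0,1],[[-0.32,0.42,0],0,1],[[-0.43,0.57,0],0,1],[[-0.502,0.665,0.1],0,1],[[-0.502,0.665,0.24],0,1],[[-0.502,0.665,0.33],0,1],[[-0.502,0.665,0.33],0,1]]'
python3 -m handwheel '[[[0,0,0],0,1],[[0,0,0],0,1]]'
python3 - <<'E'
from bench import ctrl
from h import *
s=ctrl.read_state();plan(s,(465.8,68.2,77.5))
w=ctrl.get_calibration("wrist");im=ctrl.camera("wrist")[:,:,::-1].copy();cv2.imwrite("pics/w12.png",cv2.resize(im,None,fx=1.5,fy=1.5))
print(pj(w,[(465.8,68.2,90)])*1.5)
E
```

```text
time_s: 25.0
position: [463.6, 68.2, 149.2]
tool_rot: [[0.939, 0.345, -0.007], [0.345, -0.939, 0.001], [-0.006, -0.003, -1.0]]
wrist_force: [0.1, -0.1, -0.1]
grip_width: 1.002
time_s: 25.25
position: [467.0, 68.2, 153.2]
tool_rot: [[0.938, 0.346, 0.002], [0.346, -0.938, -0.0], [0.002, 0.001, -1.0]]
wrist_force: [0.1, -0.7, 0.1]
grip_width: 1.006
units [-0.004, -0.002, 0.252] mm [-1.2 -0.5 75.7] rows>= 2.0 yaw 20.2 
[[378.57285989 329.10524867]]
```

View pics/w12.png

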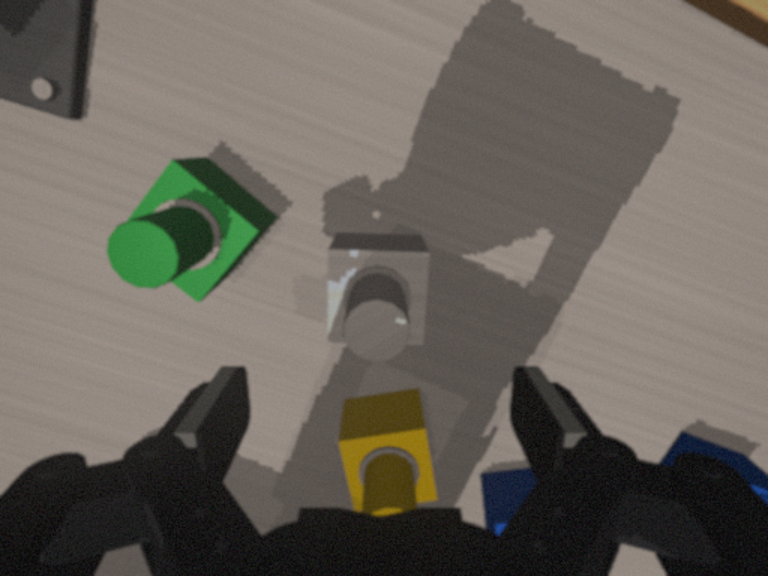

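The heavy punch's shank top is at (377,328), against a predicted (379,329). I'll grip it and lift.

```bash
python3 -m handwheel '[[[-0.003,-0.001,0.09],0,1],[[-0.003,-0.001,0.2],0,1],[[-0.003,-0.001,0.252],0,1],[[-0.003,-0.001,0.252],0,1],[[-0.003,-0.001,0.252],0,0.5],[[-0.003,-0.001,0.252],0,0.2],[[-0.003,-0.001,0.252],0,0.1],[[-0.003,-0.001,0.252],0,0.1]]' 60
python3 -m handwheel '[[[0,0,0],0,0.1],[[0,0,0],0,0.1],[[0,0,-0.06],0,0.1],[[0,0,-0.16],0,0.1],[[0,0,-0.28],0,0.1],[[0,0,-0.4],0,0.1],[[0,0,-0.4],0,0.1],[[0,0,-0.4],0,0.1]]' 60
python3 - <<'E'
from bench import ctrl
from h import *
s=ctrl.read_state();plan(s,(556.4,-274.8,200))
im=ctrl.camera("wrist")[:,:,::-1].copy();cv2.imwrite("pics/w13.png",im)
E
```

```text
time_s: 26.3
position: [465.5, 68.2, 77.0]
tool_rot: [[0.938, 0.346, 0.001], [0.346, -0.938, 0.0], [0.001, 0.0, -1.0]]
wrist_force: [-2.4, 1.2, 6.1]
grip_width: 0.332
time_s: 27.3
position: [463.7, 68.2, 194.3]
tool_rot: [[0.938, 0.345, -0.003], [0.345, -0.938, 0.0], [-0.003, -0.001, -1.0]]
wrist_force: [-0.2, 0.9, -5.4]
grip_width: 0.339
units [-0.105, 1.18, -0.02] mm [-31.5 353.9  -6.1] rows>= 6.0 yaw 20.2
```

View pics/w13.png

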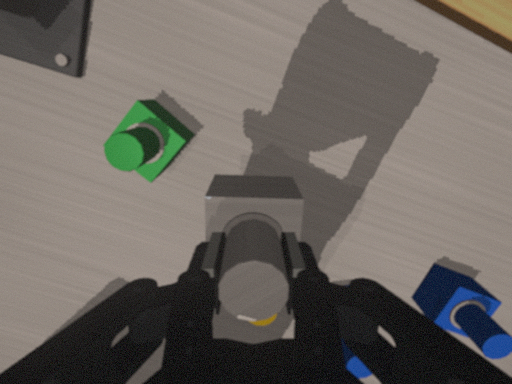

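```bash
python3 -m handwheel '[[[-0.005,0.05,-0.02],0,0.1],[[-0.015,0.17,-0.02],0,0.1],[[-0.03,0.33,-0.02],0,0.1],[[-0.045,0.51,-0.02],0,0.1],[[-0.06,0.69,-0.02],0,0.1],[[-0.075,0.86,-0.02],0,0.1],[[-0.085,0.96,-0.02],0,0.1],[[-0.09,1,-0.02],0,0.1]]'
python3 - <<'E'
from bench import ctrl
from h import *
w=dict(np.load("w1.npz"));print(bp(w,[((711+.5)/1.5-.5,(207+.5)/1.5-.5)],40))
s=ctrl.read_state();plan(s,(556.4,-274.8,185))
E
```

```text
time_s: 28.35
position: [542.9, -225.5, 201.1]
tool_rot: [[0.939, 0.343, -0.001], [0.343, -0.939, 0.0], [-0.001, -0.001, -1.0]]
wrist_force: [0.6, -0.1, -5.1]
grip_width: 0.331
[[ 558.04257545 -275.08987191   40.        ]]
units [-0.014, 0.17, 0.054] mm [-4.2 51.  16.1] rows>= 1.0 yaw 20.1
```

Both cameras put the anvil centre at about (557, -275). I'll move over it.

```bash
python3 -m handwheel '[[[-0.006,0.06,0],0,0.1],[[-0.012,0.13,0.02],0,0.1],[[-0.013,0.165,0.06],0,0.1],[[-0.013,0.165,0.1],0,0.1],[[-0.013,0.165,0.11],0,0.1],[[-0.013,0.165,0.11],0,0.1],[[-0.013,0.165,0.11],0,0.1],[[-0.013,0.165,0.11],0,0.1]]'
python3 - <<'E'
from bench import ctrl
from h import *
s=ctrl.read_state();plan(s,(557,-275,167))
E
```

```text
time_s: 29.35
position: [557.1, -270.6, 170.0]
tool_rot: [[0.938, 0.346, 0.001], [0.346, -0.938, -0.001], [0.001, 0.001, -1.0]]
wrist_force: [-0.5, -0.1, -5.8]
grip_width: 0.338
units [-0.005, 0.014, 0.01] mm [-1.6  4.1  3. ] rows>= 1.0 yaw 20.2
```

```bash
python3 -m handwheel '[[[-0.005,0.014,0.01],0,0.1],[[-0.005,0.014,0.01],0,0.1],[[-0.005,0.014,0.01],0,0.1],[[-0.005,0.014,0.01],0,0.1],[[-0.005,0.014,0.01],0,0.1],[[-0.005,0.014,0.01],0,0.1]]'
python3 - <<'E'
from bench import ctrl
from h import *
s=ctrl.read_state();print(s["position"],s["qvel"]);plan(s,(557,-275,167))
for n in("wrist","top","scene"):
  im=ctrl.camera(n)[:,:,::-1].copy();cv2.imwrite(f"pics/{n}20.png",im)
cs=ctrl.get_calibration("scene");print(pj(cs,[(557,-275,90),(557,-275,40),(557,-275,180)]))
E
```

```text
time_s: 30.1
position: [556.9, -275.0, 166.3]
tool_rot: [[0.938, 0.346, 0.0], [0.346, -0.938, -0.0], [0.0, 0.0, -1.0]]
wrist_force: [-1.0, -0.4, -4.8]
grip_width: 0.335
[ 556.8729651  -275.02346245  166.31915157] [ 0.00012677 -0.00176133 -0.00144397  0.0007811   0.00067785 -0.00137388]
units [0.0, 0.0, -0.002] mm [ 0.1  0.  -0.7] rows>= 1.0 yaw 20.2 
[[125.8096682  204.15124868]
 [129.8690818  220.94777004]
 [117.88076465 170.95755812]]
```

View pics/scene20.png

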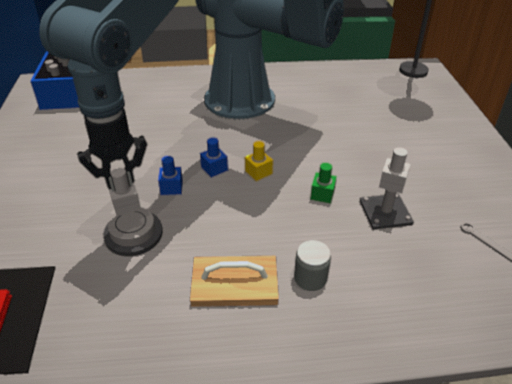

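View pics/top20.png

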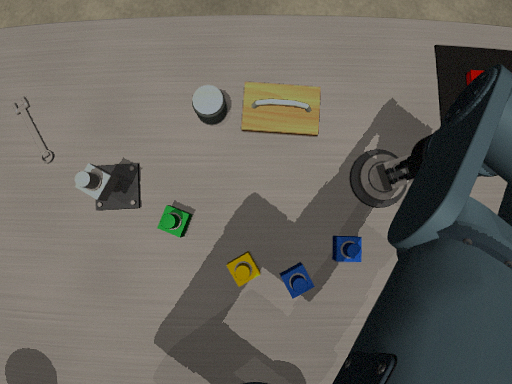

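View pics/wrist20.png

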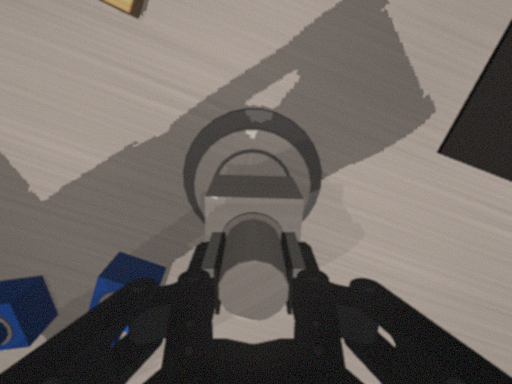

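The scene picture shows the heavy punch held upright over the anvil, with its underside at about (126,208). The light punch stands on the rest at (395,175), and the tin and board have not moved. The arm has settled, so I'll hand in.

```bash
python3 - <<'E'
from bench import ctrl
s=ctrl.read_state();print(s["position"],s["wrist_force"],s["grip_width"],s["time_s"])
print(ctrl.hand_in())
E
```

```text
[ 556.88022561 -275.03857173  166.32672471] [-0.11079908  0.5974765  -3.89610871] 0.33950425989514715 30.25
the job is handed in; nothing more can be done
None
```

The job is done and handed in at 30.3 s. The lighter punch stands on the rest, and the heavier one is held over the anvil.

- **Weighing:** I lifted both punches. The one at (454, -95) pulled about 2.8 N and the one at (465, 68) about 5.6 N. The difference of about 2.8 N is within the stated 2–4 N, so the first is the lighter one.
- **Lighter punch:** I released it at about (538.5, 307.4) on the rest. The cameras put the pad's centre at (537.4–539.1, 305.3–308.1). It was upright and free-standing in the last scene and top pictures.
- **Heavier punch:** It is held upright at (556.9, -275.0), with the anvil's centre estimated at (556–558, -275). From the arm's height (TCP z = 166.3 mm), its underside is about 49 mm above the anvil. The grip was steady.
- **Tin and board:** Both were where they started in the last pictures.

**Disagreement:** the last two wrist-force readings with the heavy punch were 4.8 N and 3.9 N, below the 5.1–5.8 N seen earlier. The last one came after the arm had settled, and I did not take further readings. I put it down to sensor noise, which was up to about 1 N on other readings. The final picture showed the punch still held.

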